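# Slide the weld boss along the rail into the green corner

## Task

With a fingertip, first push the round steel boss with the yellow ring straight over until it touches the blue positioning rail, then keep it pinned against the rail and slide it along into the corner pocket at the end with the green tab, fully home against both the rail and the end stop, and take your hand away. The boss must stay flat on the table the whole time: never pick it up, and do not disturb the other loose things on the bench.

Things in the scene. Friction and masses are not known exactly. Their poses are not given: they have to be found in the camera images.
- boss: the part: dark steel weld boss, a solid disc 50 mm in diameter and 22 mm high, its top painted with a yellow ring around a dark centre, about 0.33 kg (may be 30 % off), lying flat on the table, loose; its steel is smooth and lightly oiled (friction about 0.15); pushed too steeply into the rail it jams. Origin: centre of its underside, z up. At the start it lies before the rail's middle, clear of it.
- jig: blue positioning rail, 25 mm high, bolted to the table. Origin: on the table, at the middle of the rail's working face. x points from the working side into the rail, y along the rail, z up. Working face: plane x = 0; the rail spans x = 0 to 25 mm, bolted feet reach x = 65 mm. End stops, 25 mm high and 20 mm thick, have inner faces at y = +170 and -170 mm and stand out to x = -71 mm.
- pocket_left (a point): where the centre of the boss's underside comes when fully home in the corner pocket at the rail's +y end: jig x = -25, y = +145 mm. At the front of each end stop a lip 15 mm thick, inner face at jig x = -56 mm, reaches 12 mm along y towards the middle, so a pocket is 56 mm wide and the boss enters it only along the rail.
- pocket_right (a point): the same for the pocket at the rail's -y end: jig x = -25, y = -145 mm.
- green_tab: green plastic block 60 x 18 x 10 mm lying on top of one end stop (25 mm above the table), fixed: marks the end to use. Origin: centre of its underside, at jig x = -35 mm and y = +180 or -180 mm; the end differs from case to case.
- red_tab: red plastic block of the same size, fixed on top of the other end stop: the end not to use. Origin: centre of its underside.
- bush: loose white plastic bush, 36 mm diameter, 30 mm high, standing on the near side of the rail towards one end; leave alone. Origin: centre of its underside.
- nut: loose dark hexagon nut, 42 mm over corners, 18 mm high, lying on the near side of the rail towards the other end; leave alone. Origin: centre of its underside.
- tube: loose square aluminium tube offcut 40 x 40 mm, 55 mm high, standing behind the rail; leave alone. Origin: centre of its underside.
- hammer: loose hammer lying at the right (-y) of the bench; leave alone.
- brush: loose brush lying at the left (+y) of the bench; leave alone.
- can: loose yellow can, 60 mm diameter, 150 mm high, standing at the left (+y) of the bench near the robot; leave alone. Origin: centre of its underside.
Not all that is in view belongs to the job. What is shaped like the boss but pink, red or turquoise is not meant.

How it is judged:
By the outcome, as a careful person would: the job done as asked, in the order asked, and still so for the second after the job is handed in, with the robot touching nothing.
It also fails if it takes over 48 s, if anything falls off the work surface, if the arm or the gripper's body presses on something with over 40 N, if the wrist force passes 120 N, or if a joint passes its speed limit or range.

## Robot

A 7-joint arm with a two-finger parallel gripper is mounted at the origin on the work surface. World frame = base frame: x ahead of the robot, y to its left, z up, the work surface at z = 0. Lengths are in mm, angles in rad, forces in N, time in s.
With the tool pointing down it reaches from about 425 to 1025 mm from the base axis. Payload 9.4 kg.
Tool frame: the origin (TCP) lies on the centre line of the jaws, within the pads' length; the fingertips stand 14 mm ahead of it and the grasp point (between the pads) lies 5 mm behind it; x points along the fingers, y is the direction in which the jaws open and shut, and the axes are right-handed (so a half turn about x gives the same grasp; the last joint's range is limited). The gripper opens to 85 mm and grips with 20 to 120 N. Pads are 22 mm wide; open, the fingers measure 114 mm over their backs; the gripper's body (76 mm by 85 mm) begins 54 mm behind the grasp point. The pads swing forward as they close: fully open they stand 13 mm farther back than shut.
Start: joints at [-0.077, 0.599, -0.003, 1.599, 0.002, 0.943, -0.08], TCP at [724.999, -0.006, 245.275] pointing down, gripper open.
Joint ranges: [-2.57, 2.57], [-0.35, 1.97], [-1.29, 1.29], [0.11, 2.56], [-1.05, 4.19], [0.11, 1.86], [-2.63, 2.63]. Speed limits (rad/s): [2.22, 2.22, 3.01, 3.01, 3.14, 3.14, 3.14].

## Interface

Orientations are given as a unit quaternion [x, y, z, w].
In Python, from plant import status, viewer, workorder gives the robot as it stands.
- The arm moves only by the shell command python3 -m handwheel 'ROWS' [FORCE]. ROWS is text: rows parted by semicolons, each of 7 numbers parted by spaces: the shift along the tool's x, y, z in mm, then the turn, a rotation vector about the tool's x, y, z in rad, then the opening in per cent of the stroke, from 0 (shut) to 100 (fully open). In form: tx ty tz rx ry rz gripper; .... A call has 1 to 5 rows; each row is the pose to reach, as a shift and turn from the pose measured when the call began, along the tool's axes at that moment; what a row does not reach only later rows make up. A row lasts 1/12 s, in which the tool goes at most 41.7 mm and 7.16 degrees, less where a joint would pass 70% of its speed; a pose out of reach is approached as far as the arm can. A call with a gripper value outside its range is refused whole. The fingers move at their own pace and stop on an object; FORCE is the grip in N (left out, the last holds). Time passes only in rows, so rows that repeat a pose let the fingers close. It gives the time, the measured TCP pose, the force and the opening at its end, in the units of the state.
- status.get_obs(): the state, without advancing time (a new reading comes with each control period).
- viewer.camera(name): name is "scene" or "side" or "wrist"; returns a dict with "color" (420x560x3 uint8, red, green, blue), "vertical_fov" (degrees; the focal length in pixels is half the picture's height over the tangent of half this angle, whatever the lens; pixels are square), "cx", "cy" (the principal point, pixels), "k1" (the pictures are not rectified: a ray, as slopes to the right and down, at radius r is drawn at 1 + k1 r^2 times it, then the intrinsics apply), "R" (3x3) and "t" (3): a world point X has camera coordinates R X + t. Camera axes: x right, y down, z forward; pixel columns grow to the right and rows downward; lengths in mm; the calibration is good to about 2 mm. A picture is of the moment at which its call begins. There is no depth.
- workorder.sign_off(): hands the job in, once; it reports no verdict.
The state is a dict: "time_s": time; "joint_pos": joint angles; "qd": joint speeds; "tau": joint torques, N m; "tool_pos": TCP position; "orientation": TCP orientation; "ft_force": force on the tool from outside, world axes, zero at the start; "ft_torque": the same for the moment, N m; "width": finger opening in mm.
Only numpy, scipy, OpenCV 4.12 (cv2) and the standard library are available. Lean on these libraries where they do the work, as an engineer would, in place of code of your own. Each camera call takes 0.05 s, during which the arm holds its last target.

## Working session

There is one attempt and no reset: what is moved stays moved. The work goes in short steps, Python scripts to look and compute and a shell command to move; the robot and the scene stay as the last step left them, time stands still between calls to the robot, and variables do not carry over. Pictures are saved under pics/ and viewed, and the job is handed in when it is done.

```bash
mkdir -p pics; ls
python3 - <<'E'
from plant import status, viewer
import cv2,pickle
o=status.get_obs();print({k:o[k] for k in('time_s','tool_pos','orientation','ft_force','width')})
d={}
for n in("scene","side","wrist"):
    c=viewer.camera(n);d[n]=c;cv2.imwrite(f"pics/{n}0.png",c["color"][:,:,::-1]);print(n,c["vertical_fov"],c["cx"],c["cy"],c["k1"],c["R"],c["t"])
pickle.dump(d,open("c0.pkl","wb"))
E
```

```text
pics
{'time_s': 0.0, 'tool_pos': array([ 7.24555194e+02, -6.19741392e-03,  2.44410779e+02]), 'orientation': array([-0.4995559 , -0.50037683,  0.50040132, -0.49966533]), 'ft_force': array([-0.29990818,  0.17854547,  1.47936972]), 'width': 85.42906813863335}
scene 42.42805589996035 279.78213959786893 206.2857005114375 -0.16117272672037838 [[-0.09767596  0.99521266 -0.00334324]
 [ 0.79204949  0.07570145 -0.6057449 ]
 [-0.6025919  -0.06181473 -0.79565189]] [  79.70063366 -398.24745276 1661.23377294]
side 42.66238360301361 278.97397751312076 211.47515692317023 -0.08280635125106409 [[ 9.78167035e-01 -2.07820204e-01 -1.18411022e-04]
 [-1.57620811e-01 -7.41517213e-01 -6.52156348e-01]
 [ 1.35443462e-01  6.37936505e-01 -7.58084483e-01]] [-559.62410687  113.20969119 1174.36998418]
wrist 66.09079081291542 275.3093663435263 211.2838203352746 0.0015230322365799968 [[ 9.99998267e-01  2.81851732e-04 -1.84020239e-03]
 [ 7.81202409e-04 -9.60764265e-01  2.77365134e-01]
 [-1.68982485e-03 -2.77366091e-01 -9.60762820e-01]] [-724.42800301  -36.3024957   379.24027325]
```

View pics/scene0.png

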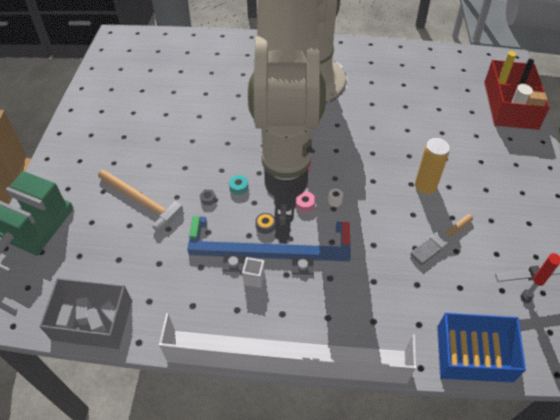

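View pics/side0.png

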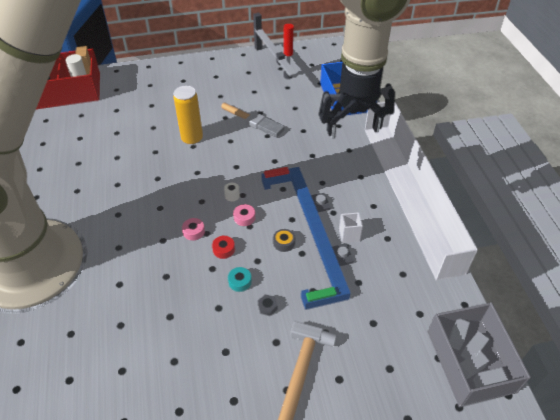

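View pics/wrist0.png

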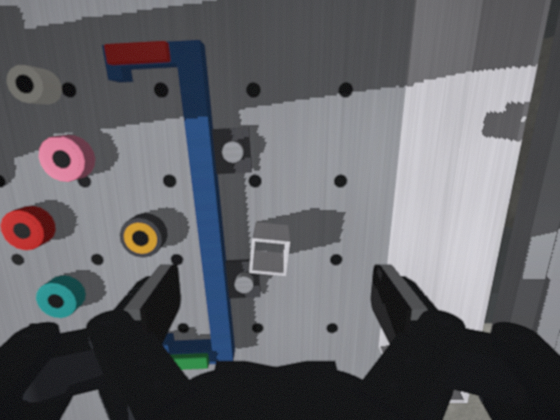

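The boss candidates are dark with a yellow ring (side 284,239; wrist 141,237), pink (side 244,214 and 193,229), red (223,247) and turquoise (240,279). Only the first is dark steel with a yellow ring. The green tab is at the -y end (side 320,295). Next I measure positions and take a crop to confirm.

```bash
cat > h.py <<'E'
import numpy as np,cv2
def K(c):
    f=210/np.tan(np.radians(c["vertical_fov"]/2)); return np.array([[f,0,c["cx"]],[0,f,c["cy"]],[0,0,1]])
def cast(c,px,z):
    px=np.atleast_2d(np.array(px,float))
    u=cv2.undistortPoints(px[:,None],K(c),np.array([c["k1"],0,0,0.]))[:,0]
    R=np.array(c["R"]);t=np.array(c["t"]);C=-R.T@t
    d=np.c_[u,np.ones(len(u))]@R
    return C+d*((z-C[2])/d[:,2])[:,None]
def proj(c,X):
    return cv2.projectPoints(np.atleast_2d(np.array(X,float)),cv2.Rodrigues(np.array(c["R"]))[0],np.array(c["t"],float),K(c),np.array([c["k1"],0,0,0.]))[0][:,0]
def mask(c,lo,hi):
    return cv2.inRange(cv2.cvtColor(c["color"],cv2.COLOR_RGB2HSV),np.array(lo),np.array(hi))
def blobs(m,amin=20):
    n,l,s,ce=cv2.connectedComponentsWithStats(m); return [(s[i,4],ce[i].round(1),s[i,:4]) for i in range(1,n) if s[i,4]>=amin]
E
python3 - <<'E'
from h import *;import pickle
d=pickle.load(open("c0.pkl","rb"))
for n,c in d.items():
    for nm,lo,hi,z in(("yel",(15,140,120),(30,255,255),22),("green",(50,150,90),(75,255,255),35),("red",(172,150,60),(180,255,255),35),("red2",(0,150,60),(5,255,255),35),("turq",(82,120,60),(95,255,255),22)):
        for a,ce,s in blobs(mask(c,lo,hi)): print(n,nm,a,ce,s,cast(c,ce,z)[0].round(1))
c=d["side"];cr=c["color"][140:330,200:380,::-1];cv2.imwrite("pics/crop.png",cv2.resize(cr,None,fx=3,fy=3,interpolation=cv2.INTER_CUBIC))
E
```

```text
scene yel 140 [507.2  67.1] [499  52  17  32] [-108.4  645.8   22. ]
scene yel 718 [430.3 171.7] [416 148  31  45] [371.5 352.6  22. ]
scene yel 116 [264.9 220.3] [258 214  15  13] [568.1 -60.3  22. ]
scene yel 40 [453.6 357.2] [452 352   4  11] [880.6 369.7  22. ]
scene yel 39 [464.8 358.1] [463 352   5  12] [881.1 393.6  22. ]
scene yel 36 [475.9 359.1] [474 354   5  11] [881.9 417.4  22. ]
scene yel 36 [487.1 359.7] [485 354   5  12] [881.9 441.6  22. ]
scene yel 40 [498.  360.4] [496 356   5  10] [882.2 465.3  22. ]
scene red2 1822 [510.7  99.5] [485  61  64  68] [ 67.4 620.   35. ]
scene red2 186 [534.7  80.3] [526  65  18  27] [-37.5 718.9  35. ]
scene red2 356 [546.7 268.7] [533 254  27  31] [654.7 608.1  35. ]
scene turq 159 [238.2 183. ] [230 176  17  14] [ 458.3 -141.5   22. ]
side yel 748 [186.  119.1] [174  95  24  49] [395.5 389.   22. ]
side yel 138 [283.9 236.9] [276 231  17  13] [569.7 -63.9  22. ]
side green 202 [320.5 293.4] [307 287  29  14] [ 608.8 -230.6   35. ]
side red 23 [270.3 174.7] [265 172  12   5] [576.  119.6  35. ]
side red 21 [226.8 253.4] [221 251  11   6] [438.5 -92.2  35. ]
side red2 295 [287.8  38.2] [283  23  11  33] [751.3 708.   35. ]
side red2 1889 [69.3 84.3] [37 48 62 60] [ 74.  608.1  35. ]
side red2 87 [276.6 171.4] [265 168  23   8] [593.3 127.4  35. ]
side red2 265 [222.5 246.4] [213 236  21  22] [432.1 -71.7  35. ]
side turq 395 [239.1 279. ] [228 267  23  24] [ 454.4 -153.5   22. ]
wrist yel 609 [140.  237.7] [124 223  33  31] [567.5 -62.9  22. ]
wrist green 318 [191.5 362.1] [174 357  34  12] [ 618.9 -225.    35. ]
wrist red 43 [119.7  62. ] [106  54  32  11] [574.8 122.3  35. ]
wrist red2 1171 [136.9  52.2] [105  41  64  23] [592.3 130.8  35. ]
wrist red2 1501 [ 28.  227.1] [  1 207  54  43] [450.9 -45.5  35. ]
wrist turq 1351 [ 60.9 295.8] [ 36 276  49  42] [ 461.8 -138.8   22. ]
```

View pics/crop.png

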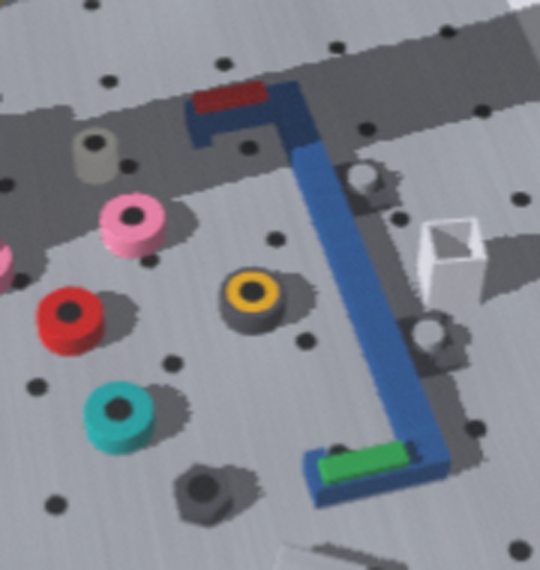

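```bash
python3 - <<'E'
from h import *;import pickle
d=pickle.load(open("c0.pkl","rb"))
for n,r0,r1 in(("wrist",100,320),("side",200,280)):
    c=d[n];print(n,"cam",-np.array(c["R"]).T@np.array(c["t"]))
    m=mask(c,(100,110,40),(122,255,255))
    for nm,z in(("L",25),("R",25)):
        pts=[]
        for r in range(r0,r1,2):
            x=np.where(m[r])[0]
            if n=="side": x=x[(x>290)&(x<360)]
            else: x=x[(x>170)&(x<250)]
            if len(x)>5: pts.append((x[0]-.5 if nm=="L" else x[-1]+.5,r))
        P=cast(c,pts,z)[:,:2]
        vx,vy,x0,y0=cv2.fitLine(P.astype(np.float32),cv2.DIST_HUBER,0,.01,.01).ravel()
        s=np.sign(vy);print(nm,len(pts),"angle from +y (ccw)",np.degrees(np.arctan2(-vx*s,vy*s)),"x at y=-50",x0+vx/vy*(-50-y0))
    print(r0,m.shape)
# boss outline & tabs by minAreaRect
for n in("side","wrist"):
    c=d[n]
    for nm,lo,hi in(("green",(45,110,60),(80,255,255)),("redA",(0,110,50),(7,255,255)),("redB",(170,110,50),(180,255,255))):
        m=mask(c,lo,hi)
        for a,ce,s in blobs(m): 
            if s[2]<70 and a<2000: print(n,nm,a,ce,s)
    # bush white-ish & nut by hand later
E
python3 -c "
import cv2
im=cv2.imread('pics/wrist0.png');cv2.imwrite('pics/w_red.png',cv2.resize(im[20:140,0:260],None,fx=3,fy=3));cv2.imwrite('pics/w_gr.png',cv2.resize(im[200:390,40:300],None,fx=3,fy=3))"
```

```text
wrist cam [725.09595689  70.51443293 373.09590677]
L 110 angle from +y (ccw) 2.8680894 x at y=-50 635.8175
R 110 angle from +y (ccw) 2.8137143 x at y=-50 663.4334
100 (420, 560)
side cam [ 406.18932065 -781.52774534  964.0358157 ]
L 40 angle from +y (ccw) 2.6820488 x at y=-50 630.85077
R 40 angle from +y (ccw) 2.8167126 x at y=-50 661.90674
200 (420, 560)
side green 255 [320.7 293.7] [306 287  31  14]
side redA 50 [111.6   1. ] [103   0  19   4]
side redA 411 [195.2   4.3] [173   0  48  12]
side redA 154 [243.7   1.5] [226   0  46   6]
side redA 361 [321.3   5.8] [302   0  42  13]
side redA 35 [4.204e+02 4.000e-01] [411   0  23   3]
side redA 278 [477.1   6. ] [458   0  38  12]
side redA 50 [503.8   3.6] [499   0  10   9]
side redA 147 [156.2   8.1] [144   2  25  13]
side redA 337 [276.6  10.3] [252   4  44  14]
side redA 335 [434.1   9.8] [415   4  40  13]
side redA 59 [130.4   9.9] [121   6  18  11]
side redA 74 [110.4  13.9] [106   9  10  11]
side redA 421 [224.3  16.3] [202   9  45  16]
side redA 56 [406.   13.4] [400   8  11  11]
side redA 269 [175.1  21.9] [150  15  46  15]
side redA 150 [334.1  19.8] [325  14  20  12]
side redA 591 [293.9  30.9] [278  17  42  39]
side redA 121 [131.8  26.6] [119  21  26  13]
side redA 79 [267.3  26.6] [263  22   9  10]
side redA 46 [114.4  29.1] [109  25  13  10]
side redA 239 [240.2  29.6] [228  24  25  13]
side redA 207 [203.9  33.3] [178  27  46  14]
side redA 1974 [69.3 84.1] [36 48 64 61]
side redA 92 [276.7 171.3] [265 167  23   9]
side redA 270 [222.6 246.5] [213 236  21  22]
side redB 59 [275.9 173.6] [264 167  25  11]
side redB 42 [229.2 251.4] [221 240  14  18]
wrist green 490 [191.  360.6] [172 353  37  17]
wrist redA 1192 [136.9  52. ] [105  41  64  23]
wrist redA 1557 [ 27.8 227.1] [  1 206  54  44]
wrist redB 105 [139.8  60.1] [106  46  64  19]
wrist redB 38 [ 78.  141.4] [ 73 138  10  10]
```

View pics/w_red.png

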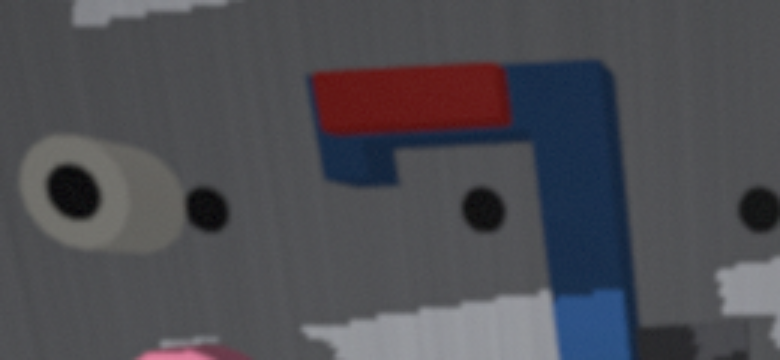

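View pics/w_gr.png

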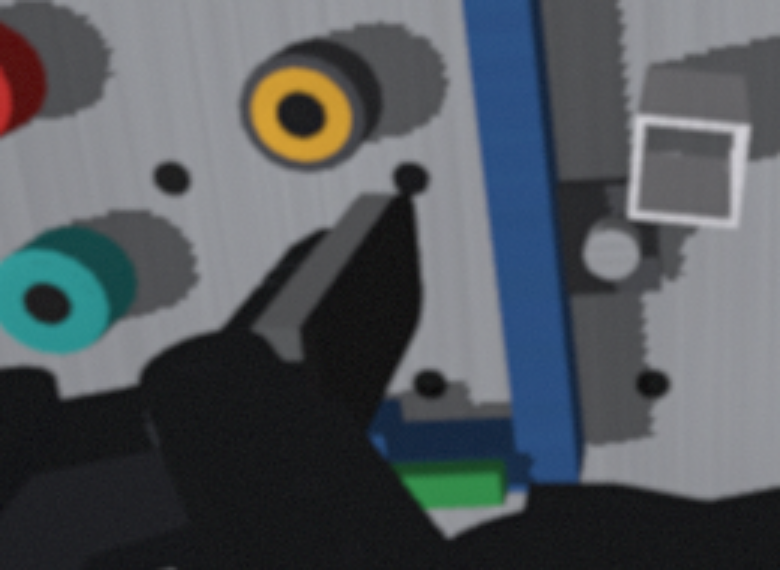

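The crop confirms the boss: dark steel with a yellow ring at side (284,239). The rail's face is at world x≈636, turned about 2.85°. Now I locate the nearby loose parts and the tool axes.

Run:
```python
from h import *;import pickle
from scipy.spatial.transform import Rotation as Ro
from plant import status
d=pickle.load(open("c0.pkl","rb"))
s=d["side"];w=d["wrist"];sc=d["scene"]
for nm,p,z in(("nut",(267,301),18),("pink",(244,213),22),("pink2",(193,226),22),("red",(223,243),22),("turq",(240,277),22),("bush",(232,188),30)): print("side",nm,cast(s,p,z)[0].round(0))
for nm,p,z in(("pink",(62,158),22),("bush",(25,84),30),("red",(22,228),22)): print("wrist",nm,cast(w,p,z)[0].round(0))
print("scene nut",cast(sc,(208,195),18).round(0))
o=status.get_obs();print(Ro.from_quat(o["orientation"]).as_matrix().round(3))
```

```text
side nut [ 501. -215.   18.]
side pink [495.  23.  22.]
side pink2 [375.   9.  22.]
side red [435. -53.  22.]
side turq [ 457. -149.   22.]
side bush [479. 100.  30.]
wrist pink [494.  29.  22.]
wrist bush [476. 103.  30.]
wrist red [433. -51.  22.]
scene nut [[ 501. -212.   18.]]
[[-0.001  1.     0.   ]
 [-0.     0.    -1.   ]
 [-1.    -0.001  0.   ]]
```

```bash
python3 -m handwheel '20 -35 11 -0.02 0 0 0;40 -70 22 -0.05 0 0 0;60 -105 33 -0.05 0 0 0;80 -140 44 -0.05 0 0 0;100 -175 55 -0.05 0 0 0' 30
```

```text
time_s: 0.57
tool_pos: [548.6, -55.1, 144.8]
orientation: [0.487, 0.513, -0.488, 0.512]
ft_force: [0.8, 0.3, -1.6]
width: 25.8
```

```bash
python3 -m handwheel '10 -20 5 0 0 0 0;30 -35 10 0 0 0 0;50 -35 11 0 0 0 0;70 -35 11 0 0 0 0;70 -35 11 0 0 0 0'
python3 - <<'E'
from plant import status, viewer
import cv2
o=status.get_obs();print({k:o[k].round(3) if hasattr(o[k],'round') else o[k] for k in('time_s','tool_pos','orientation','ft_force','width')})
for n in("side","wrist"):
    c=viewer.camera(n);cv2.imwrite(f"pics/{n}1.png",c["color"][:,:,::-1])
E
```

```text
time_s: 0.98
tool_pos: [512.7, -67.9, 72.2]
orientation: [0.486, 0.514, -0.489, 0.511]
ft_force: [-0.6, 0.1, -0.1]
width: -0.5
{'time_s': 0.9833, 'tool_pos': array([512.712, -67.857,  72.208]), 'orientation': array([ 0.486,  0.514, -0.489,  0.511]), 'ft_force': array([-0.595,  0.143, -0.105]), 'width': -0.49657352833655}
```

View pics/side1.png

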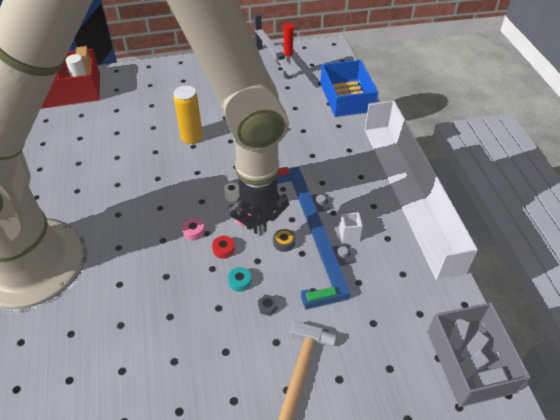

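View pics/wrist1.png

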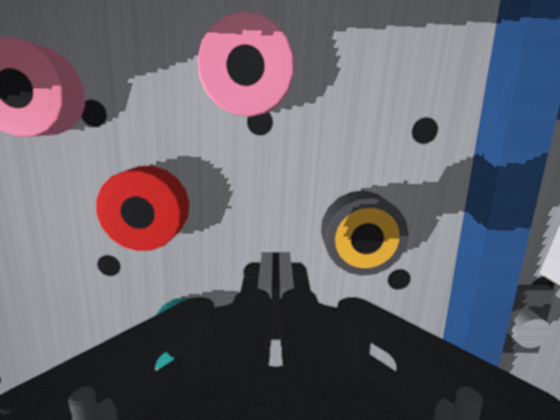

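Run:
```python
from h import *
from plant import status, viewer
o=status.get_obs()
T=o["tool_pos"]
for n in("side","wrist"):
    c=viewer.camera(n)
    for dz in(0,14,27): print(n,dz,proj(c,T-[0,0,dz]).round(1), proj(c,T+[0,11,-dz]).round(1))
    if n=="wrist":
        for a,ce,s in blobs(mask(c,(15,140,120),(30,255,255))): print(a,ce,cast(c,ce,22)[0].round(1))
    else: cv2.imwrite("pics/s1c.png",cv2.resize(c["color"][170:270,190:330,::-1],None,fx=5,fy=5))
```

```text
side 0 [[258.9 227.4]] [[257.9 223.5]]
side 14 [[259.  231.5]] [[258.1 227.6]]
side 27 [[259.2 235.2]] [[258.3 231.3]]
wrist 0 [[273.6 282.8]] [[274.8 260.1]]
wrist 14 [[273.8 268.7]] [[274.9 247.7]]
wrist 27 [[273.9 257.6]] [[275. 238.]]
2054 [363.  237.3] [567.1 -63.3  22. ]
```

View pics/s1c.png

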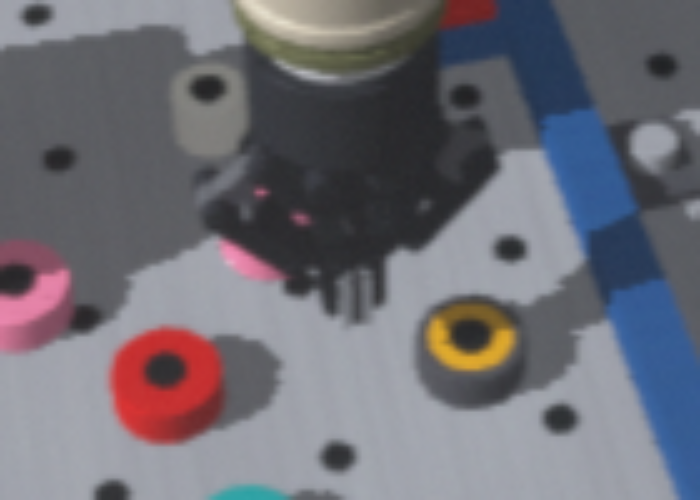

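```bash
python3 -m handwheel '15 0 -1 0 0 0 0;30 0 -2 0 0 0 0;42 0 -2 0 0 0 0;50 0 -2 0 0 0 0;50 0 -2 0 0 0 0'
python3 - <<'E'
from scipy.spatial.transform import Rotation as Ro
from plant import status
o=status.get_obs();print(o["tool_pos"],o["ft_force"]);print(Ro.from_quat(o["orientation"]).as_matrix().round(3))
E
```

```text
time_s: 1.6
tool_pos: [514.7, -65.6, 25.3]
orientation: [0.487, 0.513, -0.487, 0.512]
ft_force: [0.0, -0.9, 0.7]
width: -0.2
[514.7105929  -65.63081114  25.26924764] [ 0.00108998 -0.85058566  0.7376117 ]
[[-0.     0.999  0.051]
 [-0.     0.051 -0.999]
 [-1.    -0.     0.   ]]
```

```bash
python3 -m handwheel '3 5 0 0 0 0 0;4 10 0 0 0 0 0;4 14 0 0 0 0 0;4 18 0 0 0 0 0;4 22 0 0 0 0 0'; python3 -m handwheel '0 4 0 0 0 0 0;0 8 0 0 0 0 0;0 12 0 0 0 0 0;0 15 0 0 0 0 0;0 18 0 0 0 0 0'
python3 - <<'E'
from h import *
from plant import status, viewer
c=viewer.camera("wrist")
for a,ce,s in blobs(mask(c,(15,140,120),(30,255,255))): print(a,ce,cast(c,ce,22)[0].round(1))
cv2.imwrite("pics/w2.png",c["color"][:,:,::-1])
E
```

```text
time_s: 2.02
tool_pos: [537.0, -64.6, 21.6]
orientation: [0.487, 0.513, -0.487, 0.512]
ft_force: [-1.6, -0.2, 1.3]
width: 0.0
time_s: 2.43
tool_pos: [555.2, -63.6, 21.7]
orientation: [0.487, 0.513, -0.487, 0.512]
ft_force: [-1.5, 0.6, 1.0]
width: -0.1
2685 [363.8 275.1] [594.  -57.3  22. ]
```

View pics/w2.png

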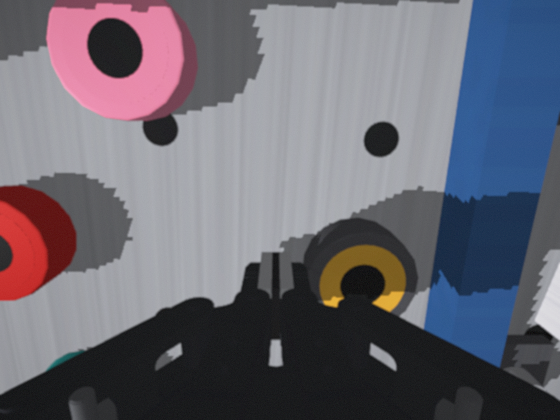

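The wrist view shows the boss (ring about 363,285) being pushed by the closed fingers (275,265), with a gap left to the rail edge (435,290). I keep pushing slowly.

```bash
python3 -m handwheel '0 3 0 0 0 0 0;0 6 0 0 0 0 0;0 9 0 0 0 0 0;0 12 0 0 0 0 0;0 14 0 0 0 0 0'; python3 -m handwheel '0 1 0 0 0 0 0;0 2 0 0 0 0 0;0 3 0 0 0 0 0'
```

```text
time_s: 2.9
tool_pos: [570.4, -62.8, 21.6]
orientation: [0.487, 0.512, -0.487, 0.513]
ft_force: [-1.7, -0.9, -0.2]
width: 0.0
time_s: 3.15
tool_pos: [572.1, -62.7, 21.5]
orientation: [0.487, 0.513, -0.488, 0.512]
ft_force: [-6.9, -0.4, 2.8]
width: 0.1
```

```bash
python3 -m handwheel '0 1 0 0 0 0 0;0 1 0 0 0 0 0'
python3 - <<'E'
from h import *
from plant import status, viewer
for n in("wrist","side"):
    c=viewer.camera(n)
    for a,ce,s in blobs(mask(c,(15,140,120),(30,255,255))): print(n,a,ce,cast(c,ce,22)[0].round(1))
    if n=="side":cv2.imwrite("pics/s3.png",cv2.resize(c["color"][170:310,220:360,::-1],None,fx=4,fy=4))
    else:cv2.imwrite("pics/w3.png",c["color"][:,:,::-1])
E
```

```text
time_s: 3.32
tool_pos: [572.1, -62.8, 21.4]
orientation: [0.486, 0.513, -0.488, 0.511]
ft_force: [-5.8, -0.1, 2.8]
width: 0.4
wrist 2738 [363.6 275.2] [610.6 -56.2  22. ]
side 46 [346.4  83.8] [869.9 452.2  22. ]
side 46 [348.9  88.6] [870.2 428.4  22. ]
side 868 [187.4 119.4] [399.2 386.9  22. ]
side 76 [303.1 235.6] [612.3 -69.2  22. ]
```

View pics/s3.png

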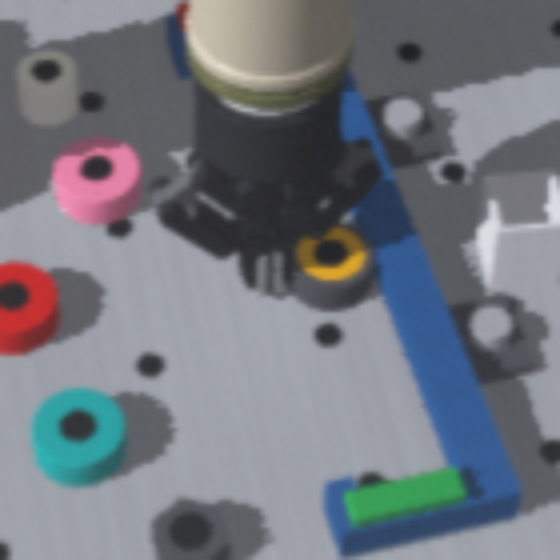

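View pics/w3.png

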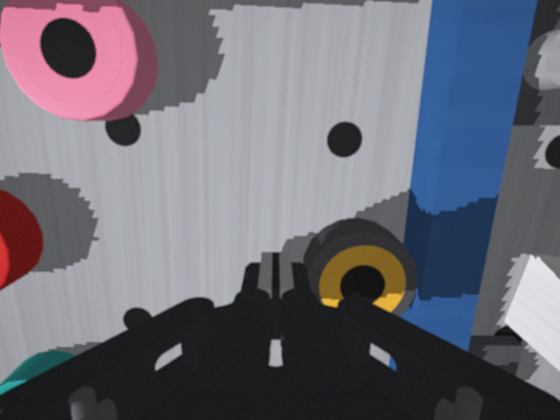

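```bash
python3 - <<'E'
from h import *;import pickle
d=pickle.load(open("c0.pkl","rb"))
print(cast(d["wrist"],[(252,240),(289,241),(286,275),(250,273)],55).round(0))
print(cast(d["side"],[(340,216),(358,213),(362,224),(343,226)],55).round(0))
E
python3 -m handwheel '0 -4 0 0 0 0 0;-15 -8 0 0 0 0 0;-30 -8 0 0 0 0 0;-42 -8 0 0 0 0 0;-42 -8 0 0 0 0 0'
```

```text
[[700. -53.  55.]
 [739. -54.  55.]
 [736. -93.  55.]
 [697. -91.  55.]]
[[698. -58.  55.]
 [740. -58.  55.]
 [739. -90.  55.]
 [697. -86.  55.]]
time_s: 3.83
tool_pos: [566.1, -63.3, 65.7]
orientation: [0.487, 0.512, -0.487, 0.513]
ft_force: [0.3, -0.4, 1.1]
width: 0.2
```

```bash
python3 -m handwheel '0 3 -12 -0.1 0 0 0;0 9 -24 -0.2 0 0 0;0 16 -34 -0.3 0 0 0;0 23 -40 -0.4 0 0 0;0 26 -40 -0.436 0 0 0'; python3 -m handwheel '0 0 0 0 0 0 0'
python3 - <<'E'
from h import *
from scipy.spatial.transform import Rotation as Ro
from plant import status, viewer
o=status.get_obs();print(o["tool_pos"],o["ft_force"]);print(Ro.from_quat(o["orientation"]).as_matrix().round(3))
c=viewer.camera("side")
for a,ce,s in blobs(mask(c,(15,140,120),(30,255,255))): print(a,ce,cast(c,ce,22)[0].round(1))
cv2.imwrite("pics/s4.png",cv2.resize(c["color"][170:310,220:360,::-1],None,fx=4,fy=4))
E
```

```text
time_s: 4.25
tool_pos: [591.5, -20.0, 65.6]
orientation: [0.364, 0.606, -0.362, 0.608]
ft_force: [0.1, -0.4, 0.9]
width: -0.3
time_s: 4.33
tool_pos: [592.3, -20.2, 65.4]
orientation: [0.364, 0.606, -0.362, 0.608]
ft_force: [-0.3, -0.8, -0.2]
width: -0.2
[592.26405281 -20.16948916  65.35989778] [-0.29997251 -0.84725684 -0.21494291]
[[ 0.004  0.881  0.474]
 [ 0.001  0.474 -0.881]
 [-1.     0.004  0.001]]
45 [347.   83.8] [871.6 451.9  22. ]
45 [349.   88.6] [870.5 428.3  22. ]
844 [187.1 119.4] [398.4 387.1  22. ]
133 [302.1 233.1] [611.8 -61.9  22. ]
```

View pics/s4.png

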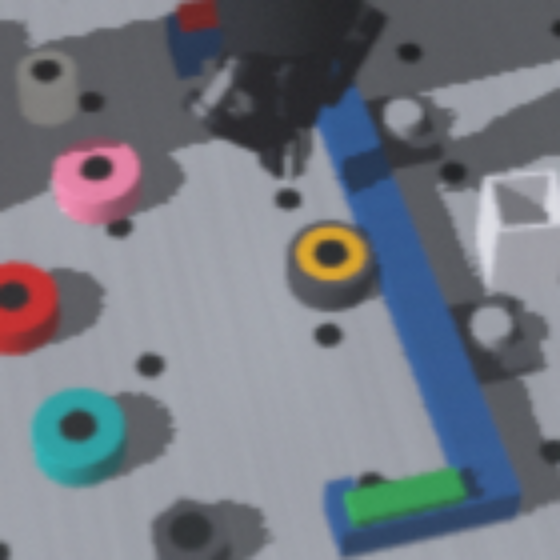

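The boss sits against the rail (crop 333,265), and the finger is clear behind it. I lower and make contact at 25° to the rail direction.

```bash
python3 -m handwheel '15 -1 0 0 0 0 0;30 -3 0 0 0 0 0;40 -3 0 0 0 0 0;44 -3 0 0 0 0 0;44 -3 0 0 0 0 0'; python3 -m handwheel '0 0 3 0 0 0 0;0 0 6 0 0 0 0;0 0 8 0 0 0 0;0 0 9 0 0 0 0'
```

```text
time_s: 4.8
tool_pos: [588.9, -21.7, 20.3]
orientation: [0.364, 0.606, -0.363, 0.607]
ft_force: [-0.0, -0.5, -0.4]
width: 0.1
time_s: 5.13
tool_pos: [593.4, -30.0, 20.8]
orientation: [0.365, 0.606, -0.363, 0.607]
ft_force: [-0.9, 0.9, 1.1]
width: 0.0
```

```bash
python3 -m handwheel '0 -2 4.5 0 0 0 0;0 -4 9 0 0 0 0;0 -6 13.5 0 0 0 0;0 -8.5 18 0 0 0 0;0 -11 22.5 0 0 0 0'
python3 - <<'E'
from h import *
from plant import status, viewer
c=viewer.camera("side")
for a,ce,s in blobs(mask(c,(15,140,120),(30,255,255))): print(a,ce,cast(c,ce,22)[0].round(1))
cv2.imwrite("pics/s5.png",cv2.resize(c["color"][170:310,220:360,::-1],None,fx=4,fy=4))
E
```

```text
time_s: 5.55
tool_pos: [594.2, -55.7, 20.8]
orientation: [0.365, 0.606, -0.363, 0.607]
ft_force: [-1.7, 1.0, 0.4]
width: -0.2
46 [346.9  83.8] [871.3 451.9  22. ]
47 [349.1  88.6] [870.8 428.3  22. ]
869 [187.4 119.3] [399.2 387.4  22. ]
142 [305.6 242. ] [613.5 -87.8  22. ]
```

View pics/s5.png

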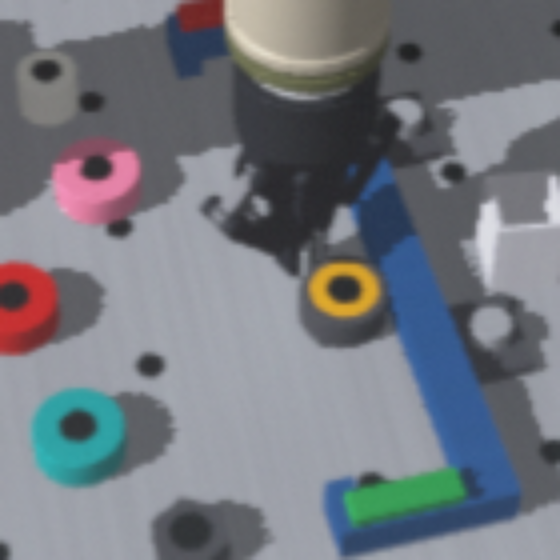

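The boss (crop 343,290) is sliding along the rail, still touching it, to y≈-88. About 107 mm remains.

```bash
python3 -m handwheel '0 -2 4.5 0 0 0 0;0 -4 9 0 0 0 0;0 -6 13.5 0 0 0 0;0 -8.5 18 0 0 0 0;0 -11 22.5 0 0 0 0'; python3 -m handwheel '0 -2 4.5 0 0 0 0;0 -4 9 0 0 0 0;0 -6 13.5 0 0 0 0;0 -8.5 18 0 0 0 0;0 -11 22.5 0 0 0 0'
```

```text
time_s: 6.02
tool_pos: [595.1, -82.8, 20.8]
orientation: [0.365, 0.605, -0.364, 0.607]
ft_force: [-0.9, 1.7, 0.8]
width: 0.0
time_s: 6.43
tool_pos: [596.0, -108.4, 20.7]
orientation: [0.365, 0.605, -0.364, 0.607]
ft_force: [-1.3, 0.9, -0.3]
width: 0.2
```

```bash
python3 -m handwheel '0 -2 4.5 0 0 0 0;0 -4 9 0 0 0 0;0 -6 13.5 0 0 0 0;0 -8.5 18 0 0 0 0;0 -10 21 0 0 0 0'
python3 - <<'E'
from h import *
from plant import status, viewer
c=viewer.camera("side")
for a,ce,s in blobs(mask(c,(15,140,120),(30,255,255))): print(a,ce,cast(c,ce,22)[0].round(1))
cv2.imwrite("pics/s6.png",cv2.resize(c["color"][170:310,220:360,::-1],None,fx=4,fy=4))
E
```

```text
time_s: 6.85
tool_pos: [597.1, -132.6, 20.8]
orientation: [0.365, 0.605, -0.364, 0.607]
ft_force: [-1.0, 2.7, -0.5]
width: -0.4
49 [346.5  83.9] [870.  451.7  22. ]
49 [348.9  88.6] [870.2 428.4  22. ]
894 [187.6 119.3] [399.7 387.2  22. ]
163 [315.8 269.9] [ 616.8 -164.5   22. ]
```

View pics/s6.png

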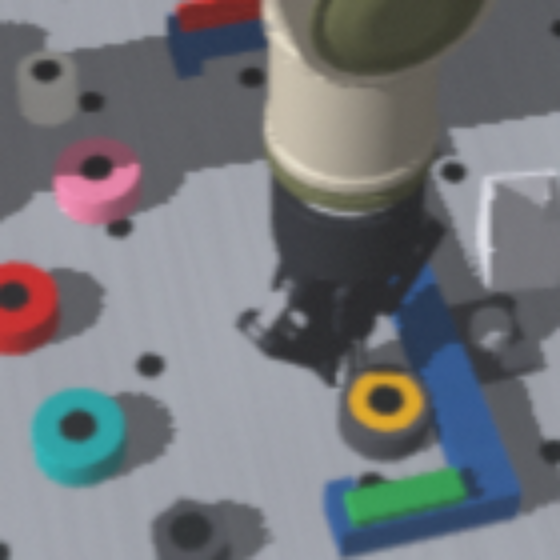

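```bash
python3 -m handwheel '0 -2 4 0 0 0 0;0 -4 8 0 0 0 0;0 -6 12.5 0 0 0 0;0 -8 17 0 0 0 0;0 -10 21 0 0 0 0'; python3 -m handwheel '0 -1 2 0 0 0 0;0 -1.5 3 0 0 0 0;0 -2 4 0 0 0 0'
```

```text
time_s: 7.32
tool_pos: [598.1, -157.2, 20.8]
orientation: [0.365, 0.605, -0.364, 0.607]
ft_force: [-1.8, 1.4, 0.5]
width: -0.1
time_s: 7.57
tool_pos: [598.2, -161.8, 20.8]
orientation: [0.365, 0.605, -0.364, 0.607]
ft_force: [-1.6, 2.0, -0.6]
width: -0.1
```

```bash
python3 -m handwheel '0 -0.5 1 0 0 0 0;0 -1 2 0 0 0 0;0 -1 2.5 0 0 0 0'; python3 -m handwheel '0 -0.5 1 0 0 0 0;0 -1 2 0 0 0 0;0 -1 2.5 0 0 0 0'
```

```text
time_s: 7.82
tool_pos: [598.2, -162.5, 20.8]
orientation: [0.365, 0.606, -0.363, 0.606]
ft_force: [-2.9, 9.1, 3.0]
width: -0.1
time_s: 8.07
tool_pos: [598.2, -162.5, 20.7]
orientation: [0.365, 0.607, -0.362, 0.606]
ft_force: [-4.1, 10.4, 4.7]
width: 0.2
```

The finger has stalled at the predicted spot (y≈-162.5). One firmer press along the face normal, then I look.

```bash
python3 -m handwheel '0 0 3 0 0 0 0;0 0 5 0 0 0 0;0 0 5 0 0 0 0'
python3 - <<'E'
from h import *
from plant import status, viewer
for n in("side","scene"):
    c=viewer.camera(n)
    for a,ce,s in blobs(mask(c,(15,140,120),(30,255,255))): print(n,a,ce,cast(c,ce,22)[0].round(1))
    if n=="side":cv2.imwrite("pics/s7.png",cv2.resize(c["color"][240:320,270:370,::-1],None,fx=7,fy=7))
E
```

```text
time_s: 8.32
tool_pos: [598.4, -162.6, 20.4]
orientation: [0.365, 0.61, -0.361, 0.605]
ft_force: [-8.5, 15.6, 6.4]
width: -0.1
side 51 [345.9  84. ] [868.2 451.6  22. ]
side 49 [348.9  88.6] [870.2 428.4  22. ]
side 903 [187.8 119.4] [400.2 386.7  22. ]
side 172 [320.2 281.1] [ 618.7 -193.8   22. ]
scene 199 [506.5  67.5] [-105.9  643.    22. ]
scene 731 [430.2 171.6] [371.2 352.4  22. ]
scene 119 [208.3 232.8] [ 617.5 -190.3   22. ]
scene 42 [464.8 356.2] [876.9 393.9  22. ]
scene 41 [453.5 356.7] [879.5 369.5  22. ]
scene 36 [475.8 358.7] [881.1 417.2  22. ]
scene 34 [486.9 359.4] [881.3 441.2  22. ]
scene 34 [498.1 360.3] [882.  465.6  22. ]
```

View pics/s7.png

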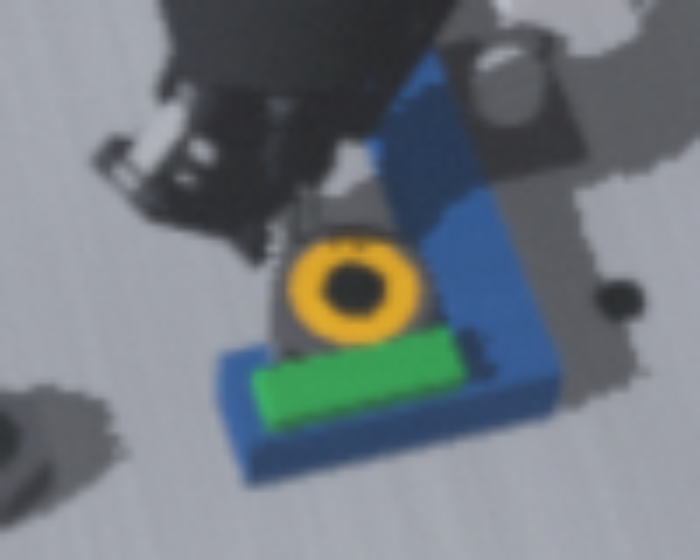

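The boss (crop 353,290) is in the pocket, against both the rail and the end stop. Measured position is (618.7,-193.8), against a computed (618.2,-194.7). I back straight off, then lift.

```bash
python3 -m handwheel '0 0 -3 0 0 0 0;0 0 -8 0 0 0 0;0 0 -15 0 0 0 0;0 0 -20 0 0 0 0;0 0 -20 0 0 0 0'; python3 -m handwheel '-25 0 0 0 0 0 0;-60 0 0 0 0 0 0;-95 0 0 0 0 0 0;-130 0 0 0 0 0 0;-150 0 0 0 0 0 0';python3 -m handwheel '-20 -20 -30 0 0 0 0;-40 -40 -60 0 0 0 0;-40 -60 -90 0 0 0 0;-40 -60 -90 0 0 0 0;-40 -60 -90 0 0 0 0'
python3 - <<'E'
from h import *
from plant import status, viewer
for n in("side","scene","wrist"):
    c=viewer.camera(n)
    for a,ce,s in blobs(mask(c,(15,140,120),(30,255,255))): print(n,a,ce,cast(c,ce,22)[0].round(1))
    if n=="side":
        cv2.imwrite("pics/s8.png",cv2.resize(c["color"][160:330,180:380,::-1],None,fx=4,fy=3.5)); print(proj(c,[[618.2,-194.7,22]]))
    else: cv2.imwrite(f"pics/{n}8.png",c["color"][:,:,::-1])
E
```

```text
time_s: 8.83
tool_pos: [588.6, -144.0, 20.6]
orientation: [0.364, 0.61, -0.36, 0.605]
ft_force: [-0.5, -0.0, -0.7]
width: 0.2
time_s: 9.25
tool_pos: [590.4, -145.9, 174.5]
orientation: [0.365, 0.608, -0.36, 0.606]
ft_force: [0.3, 0.1, 0.5]
width: -0.1
time_s: 9.67
tool_pos: [493.6, -95.2, 215.6]
orientation: [0.364, 0.608, -0.36, 0.607]
ft_force: [0.2, 0.1, 0.5]
width: -0.3
side 203 [31.4 68.1] [-53.9 743.8  22. ]
side 47 [346.3  83.9] [869.5 451.8  22. ]
side 46 [348.8  88.7] [869.8 428.   22. ]
side 873 [187.4 119.4] [399.2 386.9  22. ]
side 170 [320.1 281.1] [ 618.5 -193.7   22. ]
[[320.06882007 281.51827984]]
scene 129 [506.8  67.4] [-106.6  644.1   22. ]
scene 729 [430.2 171.6] [371.2 352.4  22. ]
scene 114 [208.5 232.9] [ 617.7 -189.8   22. ]
scene 40 [453.6 357.3] [880.8 369.6  22. ]
scene 34 [464.9 358.4] [881.8 393.7  22. ]
scene 38 [475.9 359.2] [882.2 417.3  22. ]
scene 35 [487.1 359.9] [882.4 441.5  22. ]
scene 37 [498.1 360.3] [882.  465.6  22. ]
wrist 106 [329.3 302.3] [ 611.1 -179.3   22. ]
```

View pics/s8.png

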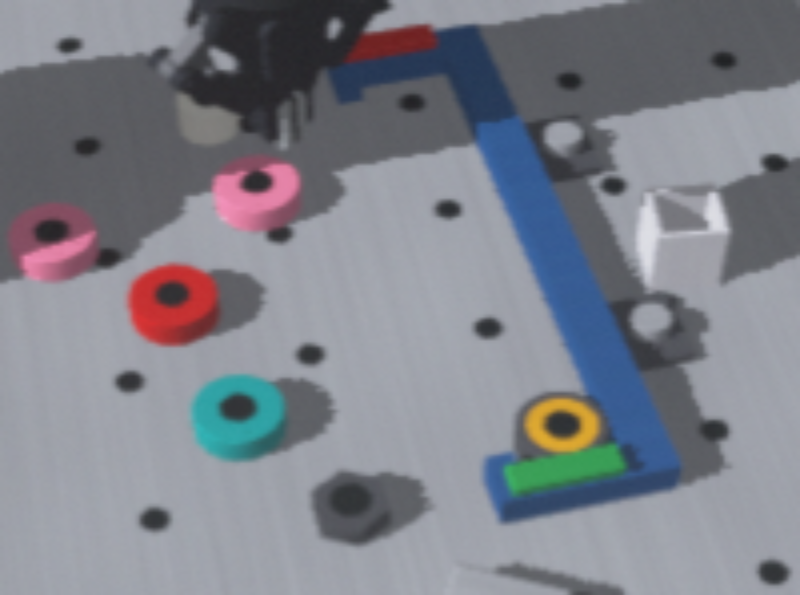

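View pics/wrist8.png

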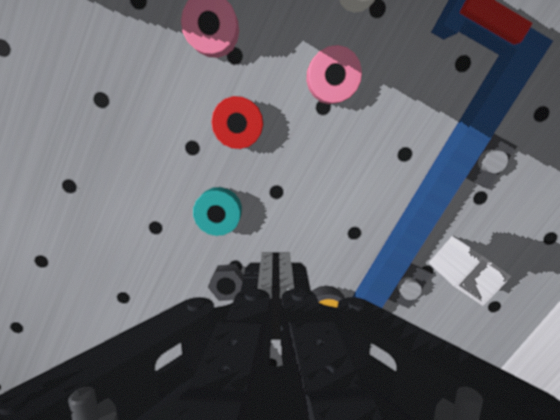

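The side view agrees with the target to 0.4 px, and the boss did not move when the finger was withdrawn. I take one look down into the pocket from the wrist camera.

```bash
python3 -m handwheel '0 0 38 0 0 0 0;0 0 76 0 0 0 0;0 0 114 0 0 0 0;0 0 150 0 0 0 0;0 0 180 0 0 0 0';python3 -m handwheel '0 0 10 0 0 0 0;0 0 10 0 0 0 0'
python3 - <<'E'
from h import *
from plant import viewer
c=viewer.camera("wrist")
for a,ce,s in blobs(mask(c,(15,140,120),(30,255,255))):
    p=cast(c,ce,22)[0]; print(a,ce,p.round(1)); x,y=int(ce[0]),int(ce[1])
im=c["color"][max(0,y-70):y+70,max(0,x-90):x+90,::-1]
cv2.imwrite("pics/w9.png",cv2.resize(im,None,fx=4,fy=4,interpolation=cv2.INTER_CUBIC))
E
```

```text
time_s: 10.23
tool_pos: [582.6, -258.2, 212.9]
orientation: [0.366, 0.607, -0.361, 0.606]
ft_force: [-0.3, -0.9, -0.2]
width: -0.4
time_s: 10.4
tool_pos: [588.3, -271.5, 211.3]
orientation: [0.367, 0.606, -0.363, 0.605]
ft_force: [-0.1, 0.6, 1.0]
width: -0.2
964 [338.9 134. ] [ 616.7 -192.5   22. ]
```

View pics/w9.png

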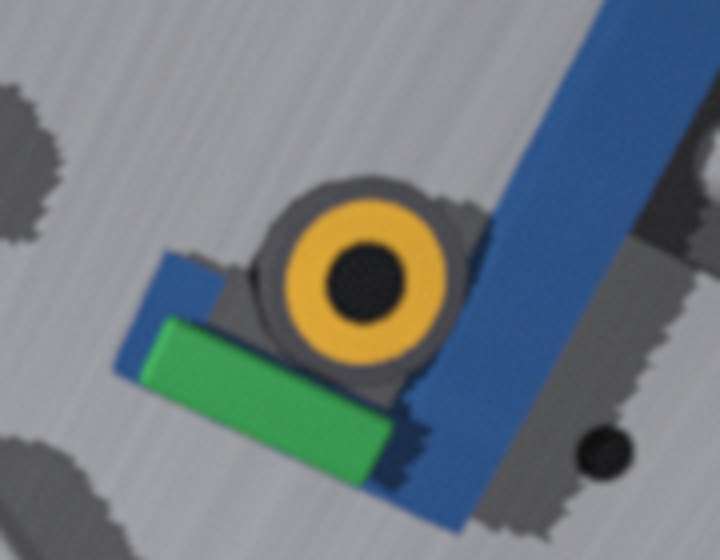

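The view from above shows the boss (crop 365,282) touching both the rail and the end stop, with no visible gap.

```bash
python3 -m handwheel '0 0 0 0 0 0 0;0 0 0 0 0 0 0;0 0 0 0 0 0 0'; python3 -c "
from plant import workorder
print(workorder.sign_off())"
```

```text
time_s: 10.7
tool_pos: [587.3, -267.4, 211.4]
orientation: [0.366, 0.608, -0.362, 0.605]
ft_force: [0.6, 0.7, 0.1]
width: -0.1
the job is handed in; nothing more can be done
None
```

The boss is home in the corner pocket at the green-tab (-y) end, and I handed the job in at 10.7 s of the 48 s allowed.

- **Moves:** With the fingers shut, I pushed the boss straight onto the rail until the force held at about 6 N. I then moved behind it and slid it along the rail, with the pushing face turned 25° towards the rail. It stopped against the end stop, and I pressed once more at about 18 N before backing off and lifting clear.
- **Last checks:** The wrist camera from above shows no visible gap to the rail or the end stop. The side camera puts the boss at (618.5, -193.7) mm against a computed (618.2, -194.7), and it did not move when the finger left.
- **Disagreements:** The scene camera (y ≈ -190) and the wrist camera (616.7, -192.5) read 2–5 mm off. The scene camera was already about 3 mm off in y at the start, so I put this down to calibration.
- **Other parts:** In the final side view the nut, tube and coloured discs look untouched. The bush was partly hidden by the gripper. I did not re-measure any of these, nor check the hammer, brush and can separately, but no unexpected force showed up.

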